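# Shut and latch the wash caddy

## Robot

A 6-joint arm with a two-finger parallel gripper is mounted at the origin on the work surface. World frame = base frame: x ahead of the robot, y to its left, z up, the work surface at z = 0. Lengths are in mm, angles in degrees, forces in N, time in s.
With the tool pointing down it reaches from about 350 to 850 mm from the base axis. Payload 8.1 kg.
Tool frame: the origin (TCP) lies midway between the tips of the shut fingers; the grasp point (between the pads) lies hold_point_z behind it (hold_point_z is the distance from the TCP to the grasp point, in mm); z points along the fingers, x is the direction in which the jaws open and shut, and the axes are right-handed (so a half turn about z gives the same grasp; the last joint's range is limited). The gripper opens to 85 mm and grips with 20 to 120 N. Pads are 22 mm wide; open, the fingers measure 114 mm over their backs; the gripper's body (76 mm by 85 mm) begins 54 mm behind the grasp point. The pads swing forward as they close: fully open they stand 13 mm farther back than shut.
Start: joints at [-71.07, 7.471, 85.268, -0, 87.261, -4.893], TCP at [242.373, -548.872, 201.192] pointing down, gripper open.
Joint ranges: [-169.43, 169.43], [-51.17, 129.36], [1.28, 143.12], [-76.62, 256.62], [0, 156.53], [-152.29, 152.29]. Speed limits (degrees/s): [136.94, 136.94, 159.86, 180, 180, 180].

## Interface

Orientations are given as [roll, pitch, yaw] about the fixed x, y, z axes, in that order (R = Rz(yaw) Ry(pitch) Rx(roll)).
In Python, from bench import * gives the robot as it stands.
- The arm moves only by the shell command python3 -m pendant 'ROWS' [OPENING] [FORCE]. ROWS is JSON, a list that holds one entry, the list of rows, each a list of 4 numbers: the shift along the tool's x, y, z normalised to -1 to 1, where 1 is 0.02 m, then the turn about the tool's z normalised to -1 to 1, where 1 is 0.08 rad. A call has exactly 10 rows; each row shifts and turns the pose as measured when the row begins, along the tool's axes as they then stand; what a row does not reach is not made up. A row lasts 1/12 s, in which the tool goes at most 41.7 mm and 7.16 degrees, less where a joint would pass 70% of its speed; a pose out of reach is approached as far as the arm can. A call with a number of a shift or a turn outside -1 to 1 is refused whole. A call with a gripper value outside its range is refused whole. OPENING is the gripper's target within -1 to 1 (fully open at 1, half-way at 0, shut at -1), set as the call begins (- or left out, the last holds). The fingers move at their own pace and stop on an object; FORCE is the grip in N (left out, the last holds). Time passes only in rows, so rows that do not move let the fingers close, or fill a call up. It gives the time, the measured TCP pose, the force and the opening at its end, in the units of the state.
- sense(): the state, without advancing time (a new reading comes with each control period).
- snapshot(name): name is "scene" or "top" or "wrist"; returns the picture (480x640x3 uint8, red, green, blue); there is no depth.
- calibration(name): a dict with "mtx" (3x3 intrinsics, pixels), "D" ([k1, k2, p1, p2, k3] as OpenCV has them; the pictures are not rectified), "world_to_cam" (4x4, takes a point from world to camera coordinates); the wrist camera has in their place "hand_eye" (4x4, takes a point from camera to tool coordinates, whose origin is the TCP and whose axes are the tool frame's). Camera axes: x right, y down, z forward; pixel columns grow to the right and rows downward; lengths in mm; the calibration is good to about 2 mm. A picture is of the moment at which its call begins: read the wrist's pose just before it. calibration takes no time and is no camera call.
- hand_in(): hands the job in, once; it reports no verdict.
The state is a dict: "time": time; "joint_pos": joint angles; "qd": joint speeds; "joint_efforts": joint torques, N m; "tool_pos": TCP position; "tcp_rot": TCP orientation; "ft_force": force on the tool from outside, world axes, zero at the start; "wrist_torque": the same for the moment, N m; "finger_gap": finger opening in mm.
Only numpy, scipy, OpenCV 4.12 (cv2) and the standard library are available. Lean on these libraries where they do the work, as an engineer would, in place of code of your own. Each camera call takes 0.05 s, during which the arm holds its last target.

## Task

Shut up the white wash caddy with your fingertips, without picking anything up: press its raised lid down until it is fully shut, then push the broad latch on its front (the side away from you) up against the caddy until it is fully home, and only after that push the narrow latch home the same way. Do not raise the lid any wider, and leave the soap, the nail brush and the tumbler beside it where they are.

Things in the scene. Friction and masses are not known exactly. Their poses are not given: they have to be found in the camera images.
- caddy: White plastic caddy, an open box 150 (x, front to back) x 260 (y) x 100 mm high, fixed to the slab. Origin: centre of its underside. Its own -x axis points out of the front, the side with the two latches, roughly away from the robot (its yaw is within 0.3 rad of a half turn); the lid's hinge is along its back (+x) top rim, on the robot's side, so the raised lid opens away from the robot.
- lid (a joint): Angle of the lid, rad: 0 = shut, level on the rim; grows as it opens, up to 1.35. It starts raised between 0.5 and 0.9. The stiff hinge lets it stay at any angle; about 1 to 4 N pressed down on its front half moves it. It is a flat white plate 158 x 268 x 8 mm with its hinge axis in the caddy's frame at x = +77 mm, z = 99 mm; shut, its top is 108 mm above the slab.
- lid_middle (a point): Middle of the lid's top face, 77 mm from the hinge axis; moves with the lid.
- lid_front_edge (a point): Middle of the free front edge of the lid's top face, 156 mm from the hinge axis; moves with the lid.
- broad_latch (a joint): Angle of the broad latch, rad: 0 = swung far out from the front, 1.2 = fully home (its stop), standing upright against the front with its hook over the shut lid's edge. It starts between 0.3 and 0.7. It stays where it is left; about 1 to 2 N on its free edge, towards the caddy, swings it. The latch is a white flap 70 mm wide, 64 mm from hinge to free edge, 5 mm thick, hinged along its lower edge (parallel to the caddy's y), leaning out from the caddy's front.
- broad_latch_edge (a point): Middle of the free (upper) edge of the broad latch, mid-thickness; moves with the latch.
- broad_latch_hinge (a point): Middle of the broad latch's hinge axis, 50 mm above the slab and 6 mm in front of the caddy's front wall; home, the free edge is 64 mm straight above it. The two latches sit side by side on the front, 110 to 150 mm apart between centres; which is left and which right varies.
- narrow_latch (a joint): Angle of the narrow latch, rad: same meaning, start and stiffness as the broad one; also 64 mm long and 5 mm thick, but 26 mm wide.
- narrow_latch_edge (a point): Middle of the free (upper) edge of the narrow latch, mid-thickness; moves with the latch.
- narrow_latch_hinge (a point): Middle of the narrow latch's hinge axis, 50 mm above the slab and 6 mm in front of the front wall; home, the free edge is 64 mm straight above it.
- soap: Bar of soap on a dish, loose, 60 x 90 x 26 mm high, lying on the slab 170 to 200 mm out from the caddy's middle, in front of the gap between the latches. Origin: centre of its underside.
- nail_brush: Nail brush with a red bow handle, loose, 110 x 44 x 55 mm high, beside the caddy. Origin: centre of its underside.
- tumbler: Steel tumbler, loose, 68 mm across, 90 mm high, on the other side of the caddy. Origin: centre of its underside.

How it is judged (in metres and radians):
On the way, in this order (a step that is already met when the one before it is completed fails the run):
1. the lid is pressed shut, both latches still open (value of joint lid below 0.04 rad and value of joint each of broad_latch, narrow_latch below 1 rad), for 0.2 s.
2. the broad latch is pushed home over the shut lid, the narrow one still open (value of joint lid below 0.04 rad and value of joint broad_latch above 1.12 rad and value of joint narrow_latch below 1 rad), for 0.2 s.
3. the narrow latch is pushed home (value of joint lid below 0.04 rad and value of joint each of broad_latch, narrow_latch above 1.12 rad), for 0.2 s.
At the end, for the whole second after the job is handed in: The lid is shut (angle below 0.04 rad) and both latches are home (above 1.12 of 1.2 rad), all at rest (all of step 3 and velocity of joint each of lid, broad_latch, narrow_latch below 0.05 rad/s); the robot touches nothing.
It fails at once if a latch is pushed home (past 1.0 rad) while the lid is not yet shut (above 0.08 rad) (value of joint lid above 0.08 rad and value of joint any of broad_latch, narrow_latch above 1 rad).
It fails at once if the narrow latch is pushed home (past 1.0 rad) before the broad one (value of joint narrow_latch above 1 rad and value of joint broad_latch below 1.05 rad).
It fails at once if the lid is raised wider (above 1.1 rad) (value of joint lid above 1.1 rad).
It fails at once if the soap, nail brush or tumbler is lifted, carried or pushed more than 25 mm (distance of any of soap, nail_brush, tumbler from where it was at the start of the episode above 0.025 m).
It also fails if it takes over 48 s, if anything falls off the work surface, if the arm or the gripper's body presses on something with over 40 N, if the wrist force passes 120 N, or if a joint passes its speed limit or range.

## Working session

There is one attempt and no reset: what is moved stays moved. The work goes in short steps, Python scripts to look and compute and a shell command to move; the robot and the scene stay as the last step left them, time stands still between calls to the robot, and variables do not carry over. Pictures are saved under pics/ and viewed, and the job is handed in when it is done.

```bash
ls; mkdir -p pics; python3 - <<'E'
from bench import *
import cv2
print(sense())
for n in ("scene","top"):
    im=snapshot(n); cv2.imwrite(f"pics/{n}0.png",im[:,:,::-1]); c=calibration(n); print(n,c)
print(calibration("wrist"))
E
```

```text
pics
{'time': 0.0, 'joint_pos': array([-7.10691646e+01,  7.51625148e+00,  8.53312169e+01,  9.51612009e-04,
        8.72607414e+01, -4.89436569e+00]), 'qd': array([-0.02643027,  0.04683969,  0.00472888,  0.0101689 , -0.0090252 ,
       -0.13841773]), 'joint_efforts': array([-8.69612850e-04, -5.69404328e+01, -5.00553453e+01, -1.47732367e-04,
        1.50866818e-02,  7.95137225e-05]), 'tool_pos': array([ 242.18170407, -548.27747625,  200.11399291]), 'tcp_rot': array([-1.79989821e+02,  1.07734084e-01, -6.61748357e+01]), 'ft_force': array([-0.48308409, -0.60637092,  0.69737743]), 'wrist_torque': array([ 0.03654993, -0.0104208 , -0.03376709]), 'finger_gap': 85.25419599703953}
scene {'mtx': array([[514.9754423 ,   0.        , 318.69295729],
       [  0.        , 514.9754423 , 241.24908561],
       [  0.        ,   0.        ,   1.        ]]), 'D': array([-0.15294949,  0.        ,  0.        ,  0.        ,  0.        ]), 'world_to_cam': array([[-6.20296807e-01,  7.84358387e-01,  3.71370129e-03,
         3.36964841e+02],
       [ 5.18926812e-01,  4.13925817e-01, -7.47917363e-01,
        -2.41
[... 679 characters left out ...]
 1.02952802e+03],
       [ 0.00000000e+00,  0.00000000e+00,  0.00000000e+00,
         1.00000000e+00]])}
{'mtx': array([[352.9102548 ,   0.        , 317.19267758],
       [  0.        , 352.9102548 , 241.75014563],
       [  0.        ,   0.        ,   1.        ]]), 'D': array([-0.05680759,  0.        ,  0.        ,  0.        ,  0.        ]), 'hand_eye': array([[ 9.99999500e-01, -9.06155934e-04,  4.23689742e-04,
        -1.10431129e+00],
       [ 7.25862799e-04,  9.48770332e-01,  3.15965711e-01,
        -8.15117093e+01],
       [-6.88298460e-04, -3.15965245e-01,  9.48770515e-01,
        -1.72473340e+02],
       [ 0.00000000e+00,  0.00000000e+00,  0.00000000e+00,
         1.00000000e+00]])}
```

View pics/scene0.png

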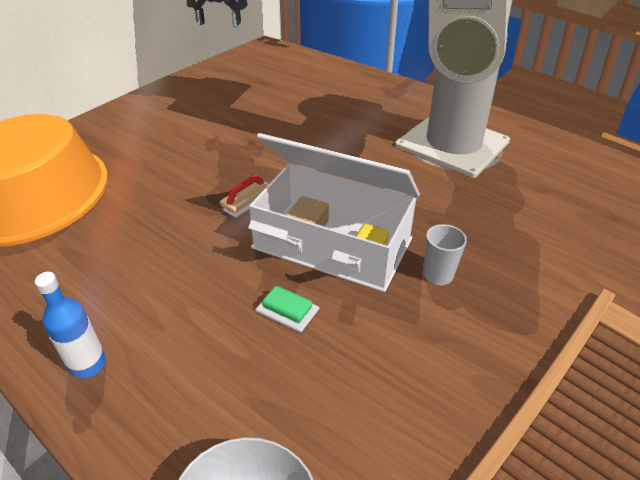

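View pics/top0.png

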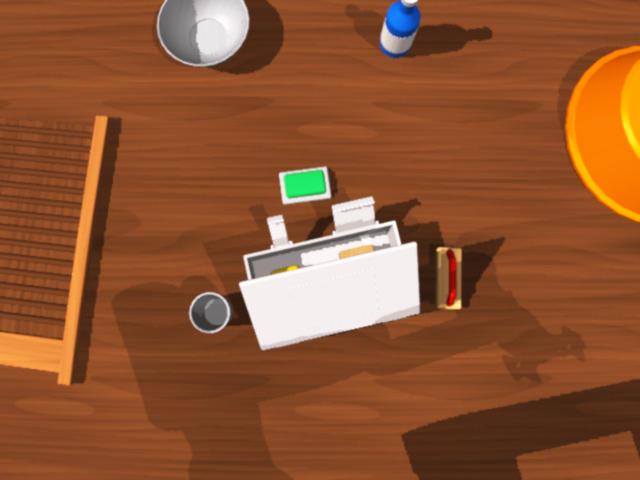

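The scene view shows the open white caddy with its raised lid, the broad latch at about (275,235) and the narrow one at (347,258). In the top view the broad latch is at (354,215), the narrow one at (278,231), the soap at (305,185), the tumbler at (210,312) and the brush at (450,278). I'll zoom in for pixel positions.

```bash
python3 - <<'E'
import cv2
a=cv2.imread("pics/top0.png")[170:360,180:480]; cv2.imwrite("pics/topz.png",cv2.resize(a,None,fx=2.66,fy=2.66,interpolation=cv2.INTER_CUBIC))
a=cv2.imread("pics/scene0.png")[120:300,220:440]; cv2.imwrite("pics/scz.png",cv2.resize(a,None,fx=3.3,fy=3.3,interpolation=cv2.INTER_CUBIC))
E
```

```text
(no output)
```

View pics/topz.png

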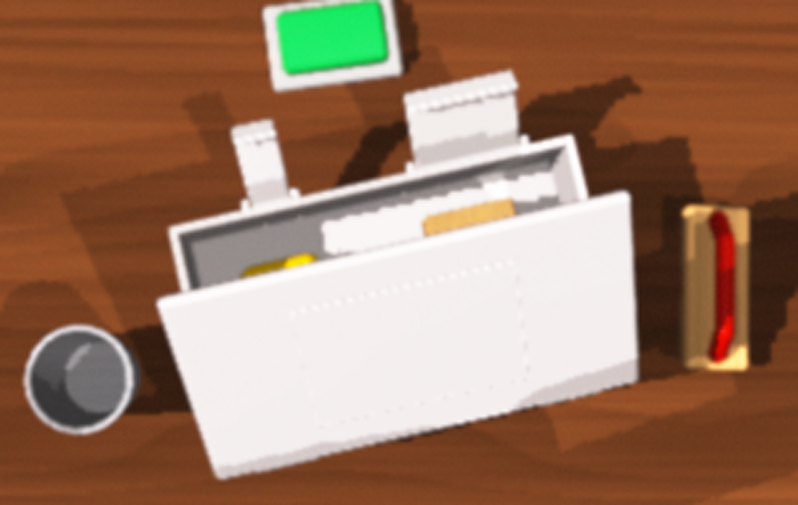

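View pics/scz.png

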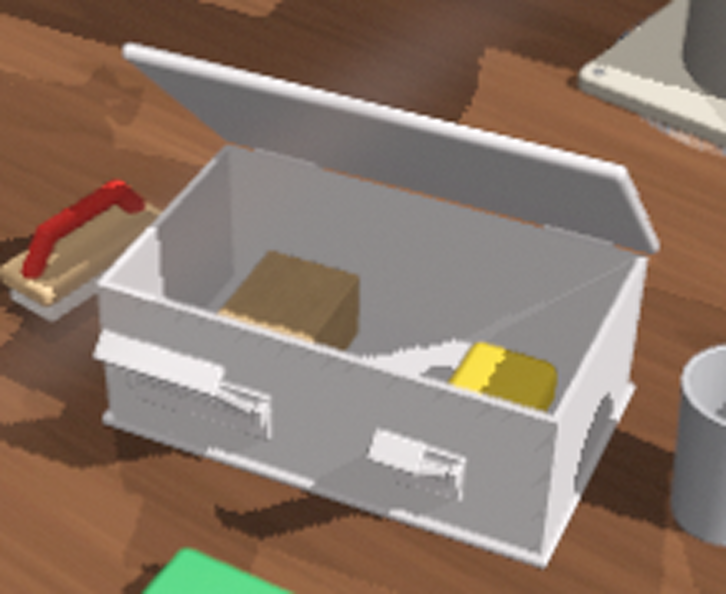

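```bash
cat > h.py <<'E'
import numpy as np, cv2
from bench import *
def ray(n,px,W=None):
    c=calibration(n)
    p=cv2.undistortPoints(np.array([[px]],float),c["mtx"],c["D"])[0,0]
    if W is None: W=np.linalg.inv(c["world_to_cam"])
    d=W[:3,:3]@np.array([p[0],p[1],1.]); return W[:3,3],d/np.linalg.norm(d)
def onz(n,px,z,W=None):
    o,d=ray(n,px,W); return o+d*(z-o[2])/d[2]
def tri(a,b):
    (o1,d1),(o2,d2)=a,b
    A=np.stack([d1,-d2],1); s=np.linalg.lstsq(A,o2-o1,rcond=None)[0]
    p,q=o1+d1*s[0],o2+d2*s[1]; return (p+q)/2,np.linalg.norm(p-q)
T=lambda x,y:(180+x/2.66,170+y/2.66)
S=lambda x,y:(220+x/3.3,120+y/3.3)
E
python3 - <<'E'
from h import *
np.set_printoptions(precision=1,suppress=True)
fl=onz("top",T(170,228),100); fr=onz("top",T(572,138),100)
print("front rim top",fl,fr,np.linalg.norm(fl-fr))
a=onz("scene",S(557,418),100);b=onz("scene",S(100,285),100);print("front rim scene",a,b,np.linalg.norm(a-b))
for s,t,k in [((557,418),(170,228),'fl'),((100,285),(572,138),'fr'),((625,168),(158,302),'lidfree l'),((125,47),(630,193),'lidfree r'),((658,248),(220,478),'lidhinge l')]:
    print(k,tri(ray("scene",S(*s)),ray("top",T(*t))))
for k,p,z in [("lidback l",(220,478),105),("lidback r",(637,380),105)]: print(k,onz("top",T(*p),z))
print("tumbler",onz("top",T(80,380),90))
print("soap",[onz("top",T(*p),26)[:2] for p in [(278,15),(385,0),(285,75),(388,58)]])
print("brush",onz("top",T(720,210),45),onz("top",T(720,355),45))
# latches: hinge ends by top
print("lat",[onz("top",T(*p),50) for p in [(247,207),(294,195),(410,168),(525,142)]])
for s,t,k in [((100,332),(516,72),'br r'),((225,368),(404,97),'br l'),((374,432),(274,122),'na r'),((422,448),(231,130),'na l')]:
    print(k,tri(ray("scene",S(*s)),ray("top",T(*t))))
E
```

```text
front rim top [527. 131. 100.] [ 585.6 -121.6  100. ] 259.3171956577755
front rim scene [524.3 128.7 100. ] [ 587.  -119.8  100. ] 256.2647453309425
fl (array([526.9, 130.4, 102.8]), np.float64(0.6260850368150014))
fr (array([ 585.7, -121.6,   98.4]), np.float64(0.5341233193827422))
lidfree l (array([477.4, 123.3, 219.5]), np.float64(0.2626305903266361))
lidfree r (array([ 538.9, -136.4,  217.5]), np.float64(1.1143075099410862))
lidhinge l (array([372.3,  97.7, 101.3]), np.float64(0.6351661130103583))
lidback l [372.7  97.1 105. ]
lidback r [ 434.  -160.3  105. ]
tumbler [431.5 187.2  90. ]
soap [array([679. ,  68.3]), array([690. ,  -4.8]), array([637.4,  63. ]), array([649.6,  -7. ])]
brush [ 545.4 -228.3   45. ] [ 449.3 -226.8   45. ]
lat [array([545. ,  86.1,  50. ]), array([553.1,  55.2,  50. ]), array([571.6, -21.2,  50. ]), array([589.4, -97.5,  50. ])]
br r (array([624.8, -84.1, 110.2]), np.float64(3.0283705229640385))
br l (array([608.2, -13.9, 112.4]), np.float64(2.473919223867036))
na r (array([593.1,  67.2, 105.1]), np.float64(1.9763841186793483))
na l (array([588.3,  93.2, 106.2]), np.float64(0.008055311764216897))
```

```bash
python3 -c "
import bench
print([n for n in dir(bench) if not n.startswith('__')], getattr(bench,'hold_point_z',None))"
python3 -m pendant '[[[0,0,-0.5,0.78],[0,0,-0.5,0.78],[0,0,-0.5,0.78],[-0.5,-0.35,0,0],[-1,-0.7,0,0],[-1,-0.7,0,0],[-1,-0.7,0,0],[-1,-0.7,0,0],[-1,-0.7,0,0],[-1,-0.7,0,0]]]' -1 40
```

```text
['PlanningError', 'calibration', 'hand_in', 'hold_point_z', 'sense', 'snapshot'] 18.700000000000003
time: 0.93
tool_pos: [300.7, -396.6, 225.2]
tcp_rot: [179.8, 0.7, -77.9]
ft_force: [0.5, 0.7, 0.3]
finger_gap: -0.4
```

```bash
python3 -m pendant '[[[-1,-0.68,0,0],[-1,-0.68,0,0],[-1,-0.68,0,0],[-1,-0.68,0,0],[-1,-0.68,0,0],[-1,-0.68,0,0],[-1,-0.68,0,0],[-1,-0.68,0,-0.2],[-1,-0.68,0,0],[-1,-0.68,0,0]]]'
```

```text
time: 1.77
tool_pos: [391.5, -158.5, 223.4]
tcp_rot: [179.6, 1.1, -77.0]
ft_force: [0.7, -0.0, 0.3]
finger_gap: 0.1
```

```bash
python3 -m pendant '[[[-1,-0.7,0,0],[-1,-0.7,0,0],[-1,-0.7,0,0],[-1,-0.7,0,0],[-0.8,-0.6,0,0],[-0.5,-0.4,0,0],[-0.2,-0.2,0,0],[0,0,0,0],[0,0,0,0],[0,0,0,0]]]'
python3 - <<'E'
from h import *
c=np.array([483.3,-12.3]);f=np.array([.974,.227]);u=np.array([.227,-.974])
s=sense();p=s['tool_pos'];print(s['tcp_rot'],"f,u,z",(p[:2]-c)@f,(p[:2]-c)@u,p[2])
im=snapshot("scene");cv2.imwrite("pics/s1.png",cv2.resize(im[60:320,160:500,::-1],None,fx=2.2,fy=2.2))
E
```

```text
time: 2.6
tool_pos: [444.6, -22.2, 221.7]
tcp_rot: [179.4, 1.3, -76.7]
ft_force: [0.3, -0.0, -0.2]
finger_gap: -0.4
[179.36972946   1.26352394 -76.65199519] f,u,z -39.95735136157236 0.8919964389339827 221.69879591710745
```

View pics/s1.png

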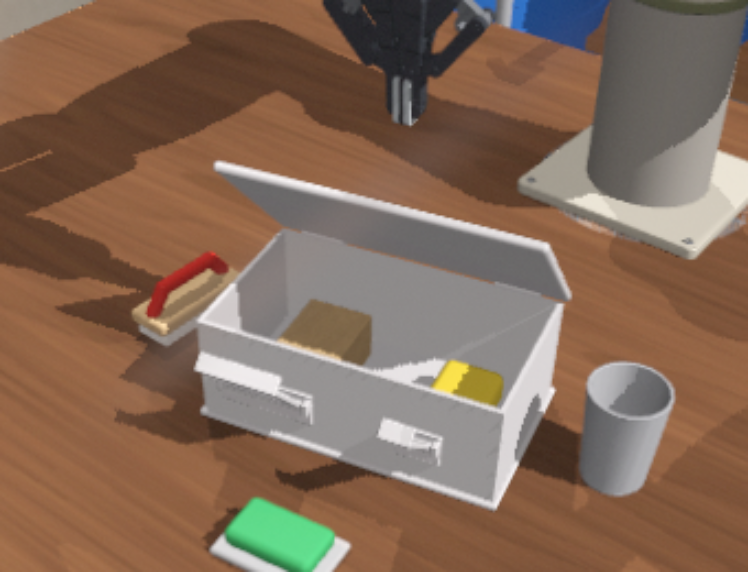

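The fingertips (403,110) hang just behind the lid, with the latches and loose items undisturbed. Next I press the lid down along its arc.

```bash
python3 -m pendant '[[[0,-0.6,0.4,0],[0,-0.6,0.5,0],[0,-0.6,0.5,0],[0,-0.5,0.6,0],[0,-0.4,0.7,0],[0,-0.3,0.7,0],[0,-0.3,0.7,0],[0,-0.2,0.7,0],[0,0,0,0],[0,0,0,0]]]'
python3 - <<'E'
from h import *
c=np.array([483.3,-12.3]);f=np.array([.974,.227]);u=np.array([.227,-.974])
s=sense();p=s['tool_pos'];print(s['tcp_rot'],"f,u,z",(p[:2]-c)@f,(p[:2]-c)@u,p[2])
im=snapshot("scene");cv2.imwrite("pics/s2.png",cv2.resize(im[60:320,160:500,::-1],None,fx=2.2,fy=2.2))
E
```

```text
time: 3.48
tool_pos: [515.2, -14.7, 124.9]
tcp_rot: [179.7, 1.0, -77.5]
ft_force: [0.5, 0.0, 0.5]
finger_gap: 0.1
[179.71750105   0.98744789 -77.46654105] f,u,z 30.49218663360248 9.537104309575406 124.90660666458284
```

View pics/s2.png

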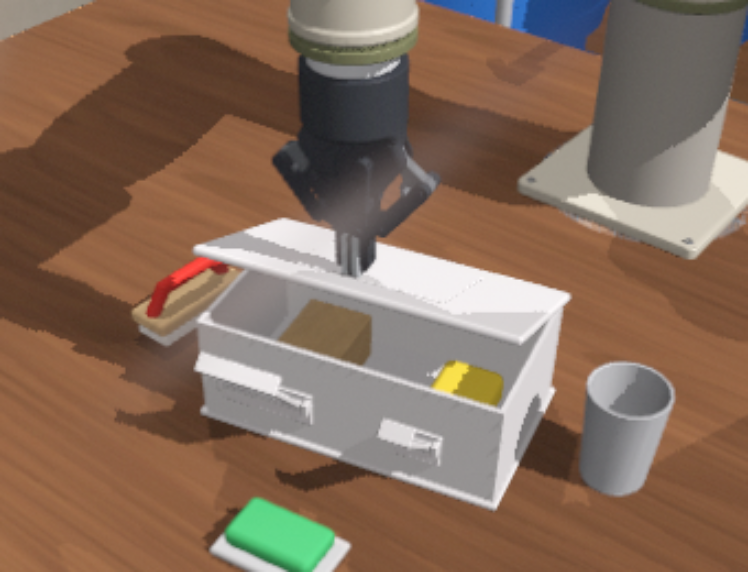

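The lid is about three-quarters down under the fingertips at (350,268). Keep pressing.

```bash
python3 -m pendant '[[[0,-0.1,0.3,0],[0,0,0.3,0],[0,0,0.3,0],[0,0,0.2,0],[0,0,0.15,0],[0,0,0.15,0],[0,0,0.15,0],[0,0,0.15,0],[0,0,0.15,0],[0,0,0.15,0]]]'
```

```text
time: 4.37
tool_pos: [520.1, -15.0, 86.7]
tcp_rot: [-179.8, 0.8, -77.5]
ft_force: [1.3, 0.6, 1.3]
finger_gap: 0.0
```

```bash
python3 - <<'E'
from h import *
im=snapshot("scene");cv2.imwrite("pics/s3.png",cv2.resize(im[60:320,160:500,::-1],None,fx=2.2,fy=2.2))
im=snapshot("top");cv2.imwrite("pics/t3.png",cv2.resize(im[150:380,160:480,::-1],None,fx=2.4,fy=2.4))
s=sense(); print(s['tool_pos'],s['ft_force'],s['joint_pos'])
E
```

```text
[519.35654604 -14.90127651  86.06617993] [0.34355035 0.53420643 0.04450518] [-7.92565461e+00  5.64523163e-02  1.05335644e+02  8.50239256e-01
  7.47711483e+01  6.93800406e+01]
```

View pics/s3.png

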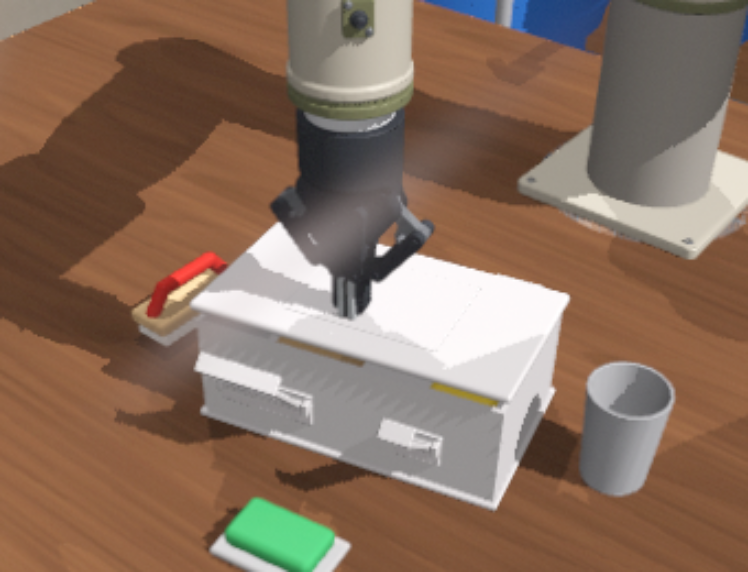

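View pics/t3.png

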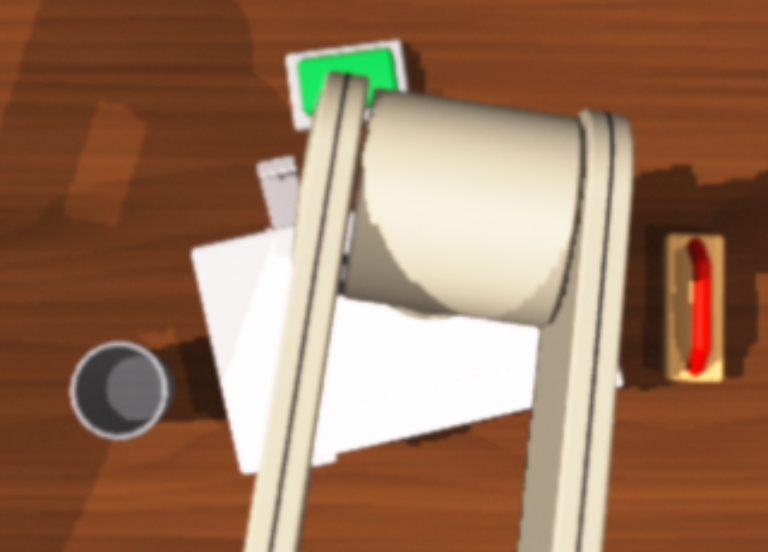

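```bash
python3 - <<'E'
from h import *
c=calibration("scene");W=c["world_to_cam"]
for p in ([519.4,-14.9,86],[519.4,-14.9,108],[519.4,-14.9,130]):
    q,_=cv2.projectPoints(np.array([p],float),cv2.Rodrigues(W[:3,:3])[0],W[:3,3],c["mtx"],c["D"]); q=q[0,0]; print(p,q,(q-[160,60])*2.2)
# lid front-edge corners now, in s3 zoom
for z in (108,115,120,125):
  a=onz("scene",(160+515/2.2,60+398/2.2),z); b=onz("scene",(160+196/2.2,60+301/2.2),z)
  cc=np.array([483.3,-12.3]);f=np.array([.974,.227]); print(z,(a[:2]-cc)@f,(b[:2]-cc)@f)
E
```

```text
[519.4, -14.9, 86] [320.63213184 216.96590666] [353.39069006 345.32499464]
[519.4, -14.9, 108] [320.71035497 207.08380611] [353.56278094 323.58437345]
[519.4, -14.9, 130] [320.79087723 196.88497802] [353.73992991 301.14695165]
108 63.84851367453729 62.21250032773554
115 71.67243344518576 70.05732565542924
120 77.26094756707754 75.66077231806773
125 82.84946168896943 81.26421898070613
```

```bash
python3 - <<'E'
from h import *
c=calibration("scene");W=c["world_to_cam"]
for p in ([444.6,-22.2,221.7],[515.2,-14.7,124.9]):
    q,_=cv2.projectPoints(np.array([p],float),cv2.Rodrigues(W[:3,:3])[0],W[:3,3],c["mtx"],c["D"]); q=q[0,0]; print(p,q,(q-[160,60])*2.2)
im=snapshot("scene");cv2.imwrite("pics/s4.png",cv2.resize(im[120:250,240:430,::-1],None,fx=4,fy=4,interpolation=cv2.INTER_CUBIC))
im=snapshot("wrist");cv2.imwrite("pics/w4.png",im[:,:,::-1])
print(sense()['tool_pos'])
E
```

```text
[444.6, -22.2, 221.7] [345.07421654 131.15109027] [407.16327639 156.53239859]
[515.2, -14.7, 124.9] [322.37511157 198.17231335] [357.22524545 303.97908936]
[519.46938843 -14.92747096  86.49151844]
```

View pics/s4.png

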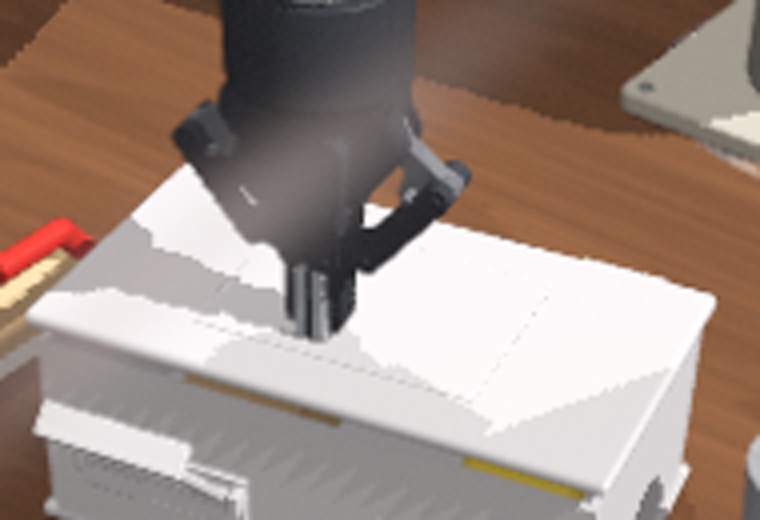

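View pics/w4.png

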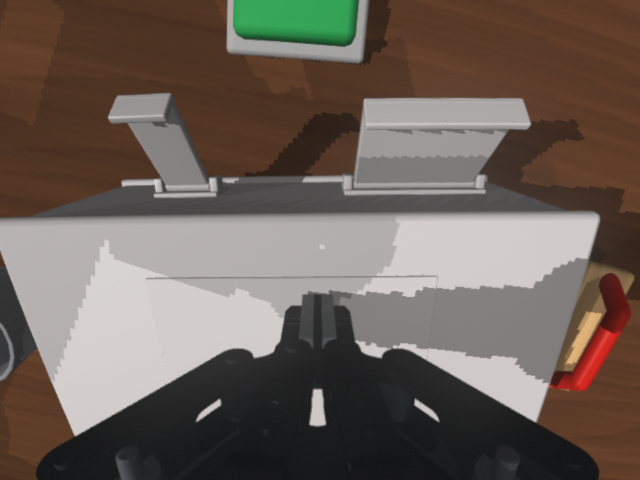

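The still-raised lid has its edge near (300,405). In all three views the visible fingertip sits about 30 mm behind the reported TCP: scene projections are off by 13–16 px each time, and the wrist view agrees. So the lid is shut when the reported z is about 78. Continue down.

```bash
python3 -m pendant '[[[0,-0.3,0.1,0],[0,-0.3,0.1,0],[0,0,0.1,0],[0,0,0.1,0],[0,0,0.1,0],[0,0,0.1,0],[0,0,0.1,0],[0,0,0,0],[0,0,0,0],[0,0,0,0]]]'
python3 - <<'E'
from h import *
im=snapshot("scene");cv2.imwrite("pics/s5.png",cv2.resize(im[120:250,240:430,::-1],None,fx=4,fy=4,interpolation=cv2.INTER_CUBIC))
E
```

```text
time: 5.4
tool_pos: [533.1, -12.1, 78.8]
tcp_rot: [-179.9, 0.8, -77.5]
ft_force: [0.3, -0.2, 0.2]
finger_gap: 0.1
```

View pics/s5.png

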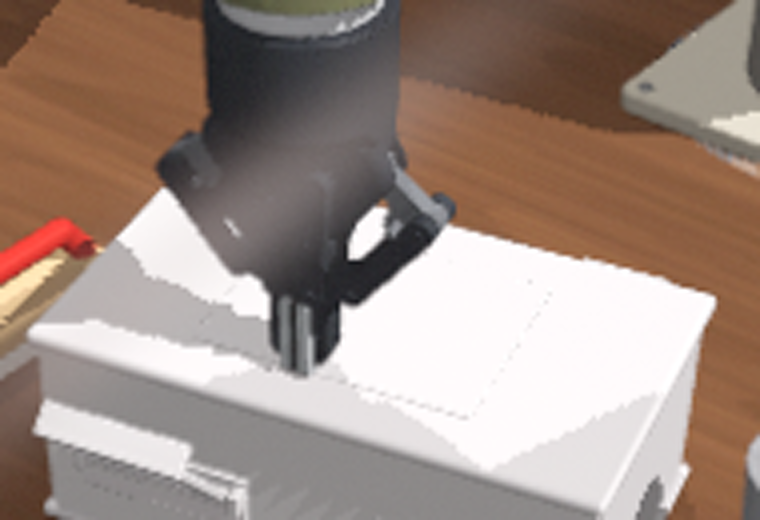

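The lid is now nearly or fully level (front corner near (597,508)). I'll press for a firm contact force.

```bash
python3 -m pendant '[[[0,0,0.1,0],[0,0,0.1,0],[0,0,0.1,0],[0,0,0.1,0],[0,0,0.1,0],[0,0,0.1,0],[0,0,0.1,0],[0,0,0.1,0],[0,0,0.1,0],[0,0,0.1,0]]]'
```

```text
time: 6.28
tool_pos: [533.4, -12.2, 77.7]
tcp_rot: [-179.9, 0.7, -77.4]
ft_force: [-11.1, 1.0, 21.8]
finger_gap: 0.3
```

z stopped at 77.7 with 22 N upward, so the lid is hard against the rim. This also confirms the 30 mm tip offset. Lift off and check.

```bash
python3 -m pendant '[[[0,0,-0.3,0],[0,0,-0.8,0],[0,0,-1,0],[0,0,-1,0],[0.5,-0.5,-0.5,0],[1,-1,0,0],[0.8,-1,0,0],[0.5,-1,0,0],[0,-1,0,0],[0,-0.4,0,0]]]'
python3 - <<'E'
from h import *
c=np.array([483.3,-12.3]);f=np.array([.974,.227]);u=np.array([.227,-.974])
s=sense();p=s['tool_pos'];print(s['tcp_rot'],"f,u,z",(p[:2]-c)@f,(p[:2]-c)@u,p[2])
im=snapshot("scene");cv2.imwrite("pics/s6.png",cv2.resize(im[60:320,160:500,::-1],None,fx=2.2,fy=2.2))
im=snapshot("top");cv2.imwrite("pics/t6.png",cv2.resize(im[150:380,160:480,::-1],None,fx=2.4,fy=2.4))
E
```

```text
time: 7.12
tool_pos: [643.0, -48.0, 149.1]
tcp_rot: [179.9, 0.7, -77.4]
ft_force: [0.3, 0.2, -0.6]
finger_gap: 0.2
[179.90350603   0.73803035 -77.4018987 ] f,u,z 147.4181683605212 71.0016411480397 149.14163139733031
```

View pics/s6.png

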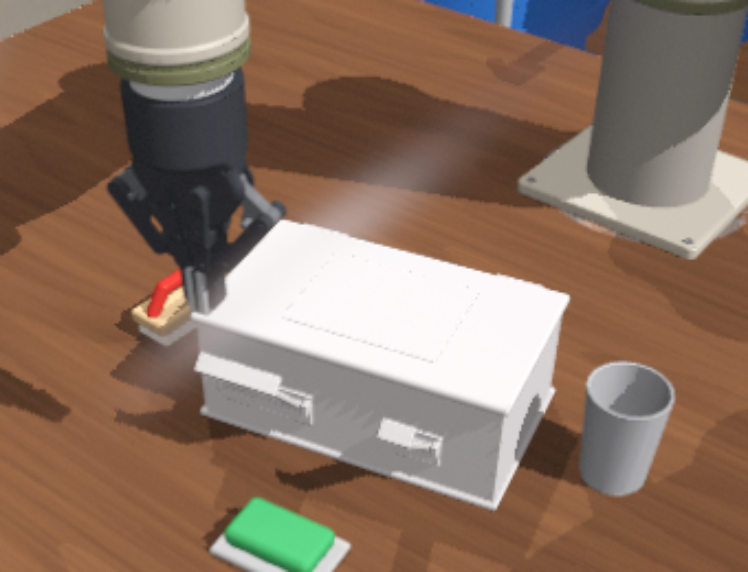

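View pics/t6.png

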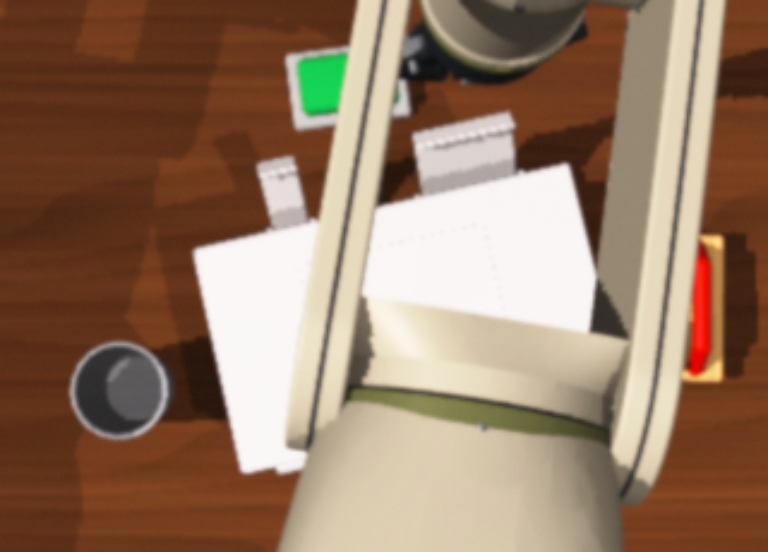

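```bash
python3 - <<'E'
from h import *
s=sense();p=s['tool_pos'];print(p)
for n,o,k in (("scene",(160,60),2.2),("top",(160,150),2.4)):
  c=calibration(n);W=c["world_to_cam"]
  for dz in (0,30,60):
    q,_=cv2.projectPoints((p+[0,0,dz])[None],cv2.Rodrigues(W[:3,:3])[0],W[:3,3],c["mtx"],c["D"]); q=q[0,0]; print(n,dz,(q-o)*k)
im=snapshot("wrist");cv2.imwrite("pics/w6.png",im[:,:,::-1])
E
```

```text
[641.84256969 -47.82826003 148.72520833]
scene 0 [211.92231658 343.14303831]
scene 30 [208.71349702 309.63636507]
scene 60 [205.38576796 274.47989806]
top 0 [463.75005002  78.85641492]
top 30 [467.06965083  69.73304936]
top 60 [470.60855237  60.0054767 ]
```

View pics/w6.png

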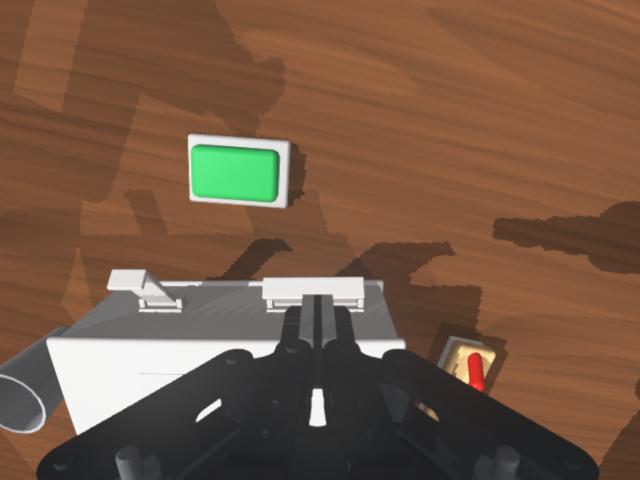

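The lid is shut and level. The wrist view shows the fingers at (318,300), lined up with the broad latch, and the soap is clear at (235,170). Descend in front of the broad latch.

```bash
python3 -m pendant '[[[-0.2,-0.4,0,0],[0,-0.2,0.4,0],[0,0,0.9,0],[0,0,0.9,0],[0,0,0.9,0],[0,0,0.8,0],[0,0,0.4,0],[0,0,0,0],[0,0,0,0],[0,0,0,0]]]'
python3 - <<'E'
from h import *
c=np.array([483.3,-12.3]);f=np.array([.974,.227]);u=np.array([.227,-.974])
s=sense();p=s['tool_pos'];print(s['tcp_rot'],"f,u,z",(p[:2]-c)@f,(p[:2]-c)@u,p[2])
im=snapshot("scene");cv2.imwrite("pics/s7.png",cv2.resize(im[60:320,160:500,::-1],None,fx=2.2,fy=2.2))
E
```

```text
time: 8.1
tool_pos: [649.0, -37.1, 57.5]
tcp_rot: [179.7, 0.8, -77.2]
ft_force: [-0.1, 0.9, 0.6]
finger_gap: 0.2
[179.74697919   0.78382774 -77.23660869] f,u,z 155.77017742592676 61.76935965752914 57.47074104217488
```

View pics/s7.png

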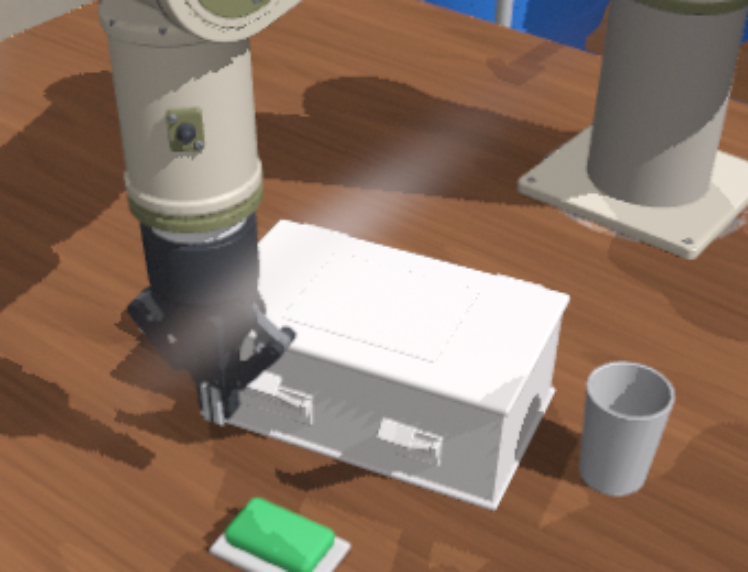

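The fingertips are at (218,418), in front of the broad latch. Push toward the caddy.

```bash
python3 -m pendant '[[[0,0.5,0,0],[0,0.5,0,0],[0,0.5,0,0],[0,0.4,0,0],[0,0.3,0,0],[0,0.3,0,0],[0,0.2,0,0],[0,0.1,0,0],[0,0.1,0,0],[0,0,0,0]]]'
python3 - <<'E'
from h import *
c=np.array([483.3,-12.3]);f=np.array([.974,.227]);u=np.array([.227,-.974])
s=sense();p=s['tool_pos'];print(s['tcp_rot'],"f,u,z",(p[:2]-c)@f,(p[:2]-c)@u,p[2])
im=snapshot("scene");cv2.imwrite("pics/s8.png",cv2.resize(im[60:320,160:500,::-1],None,fx=2.2,fy=2.2))
E
```

```text
time: 8.98
tool_pos: [598.6, -51.2, 68.9]
tcp_rot: [-179.1, 0.4, -77.2]
ft_force: [0.0, 0.2, 0.7]
finger_gap: 0.0
[-179.12007467    0.39393319  -77.20721261] f,u,z 103.45309409178655 64.1057181602746 68.91347415732133
```

View pics/s8.png

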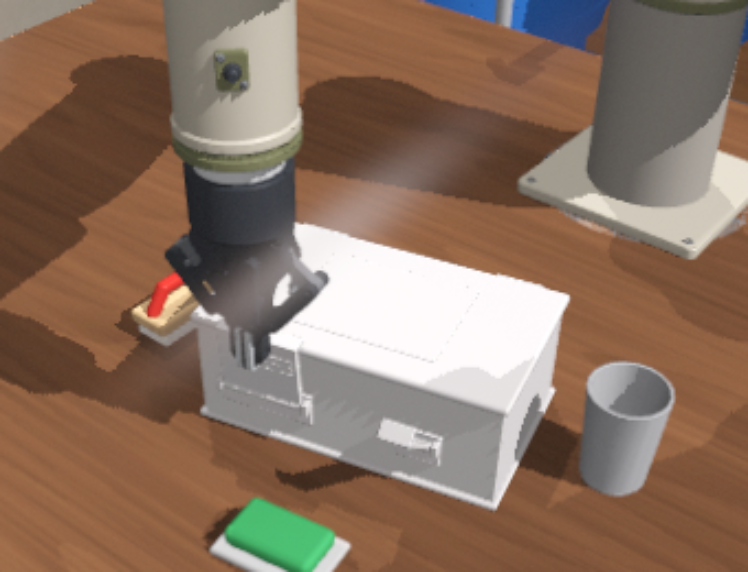

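The broad latch is nearly upright at (260,370). Keep pushing until the force rises.

```bash
python3 -m pendant '[[[0,0.15,0.1,0],[0,0.15,0.1,0],[0,0.15,0.1,0],[0,0.15,0.1,0],[0,0.15,0,0],[0,0.15,0,0],[0,0.15,0,0],[0,0.15,0,0],[0,0.15,0,0],[0,0.15,0,0]]]'
python3 - <<'E'
from h import *
c=np.array([483.3,-12.3]);f=np.array([.974,.227]);u=np.array([.227,-.974])
s=sense();p=s['tool_pos'];print(s['ft_force']@np.r_[f,0],"f,u,z",(p[:2]-c)@f,(p[:2]-c)@u,p[2])
im=snapshot("scene");cv2.imwrite("pics/s9.png",cv2.resize(im[60:320,160:500,::-1],None,fx=2.2,fy=2.2))
E
```

```text
time: 9.87
tool_pos: [594.2, -52.8, 64.9]
tcp_rot: [-175.9, 0.0, -77.1]
ft_force: [18.7, 4.4, -10.2]
finger_gap: 0.2
19.216286184608105 f,u,z 98.8173812611806 64.5765369001812 64.92773038792238
```

View pics/s9.png

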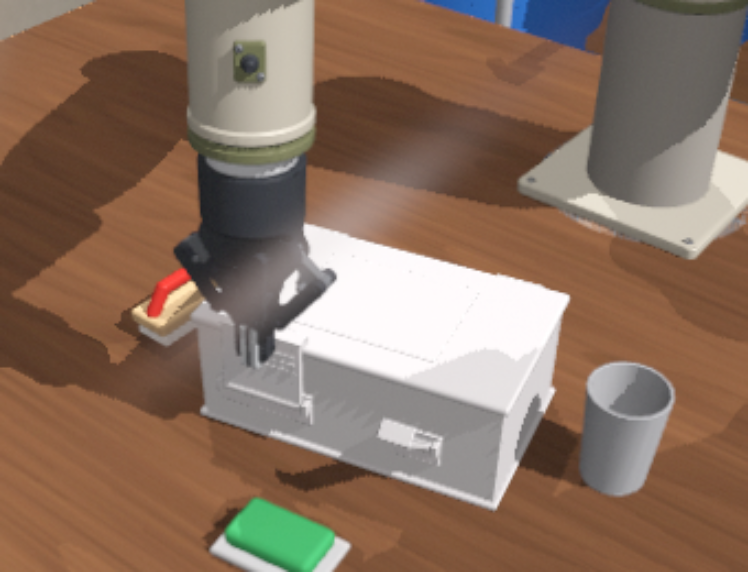

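The force rose to 19 N with the latch upright, so it appears to be against its stop. Back off and check.

```bash
python3 -m pendant '[[[0,-0.3,0,0],[0,-0.5,0,0],[0,-0.7,0,0],[0,-0.7,0,0],[0,-0.6,0,0],[-0.5,-0.1,0,0],[-0.8,0,0,0],[-0.8,0,0,0],[-0.5,0,0,0],[0,0,0,0]]]'
python3 - <<'E'
from h import *
c=np.array([483.3,-12.3]);f=np.array([.974,.227]);u=np.array([.227,-.974])
s=sense();p=s['tool_pos'];print(s['ft_force']@np.r_[f,0],"f,u,z",(p[:2]-c)@f,(p[:2]-c)@u,p[2])
im=snapshot("scene");cv2.imwrite("pics/s10.png",cv2.resize(im[60:320,160:500,::-1],None,fx=2.2,fy=2.2))
im=snapshot("wrist");cv2.imwrite("pics/w10.png",im[:,:,::-1])
E
```

```text
time: 10.75
tool_pos: [634.4, 14.1, 61.9]
tcp_rot: [-176.5, 0.2, -77.2]
ft_force: [-0.1, 0.1, -1.0]
finger_gap: -0.1
-0.04398353555084133 f,u,z 153.1431782715923 8.541216581184914 61.86841608392303
```

View pics/s10.png

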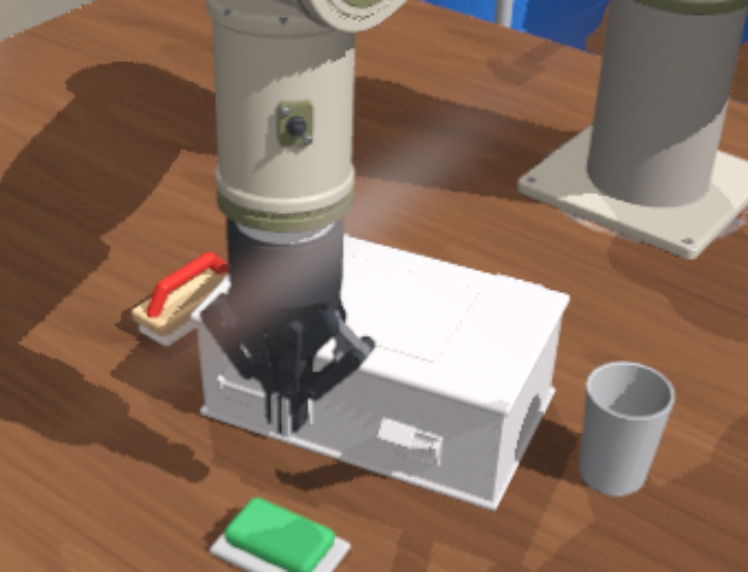

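View pics/w10.png

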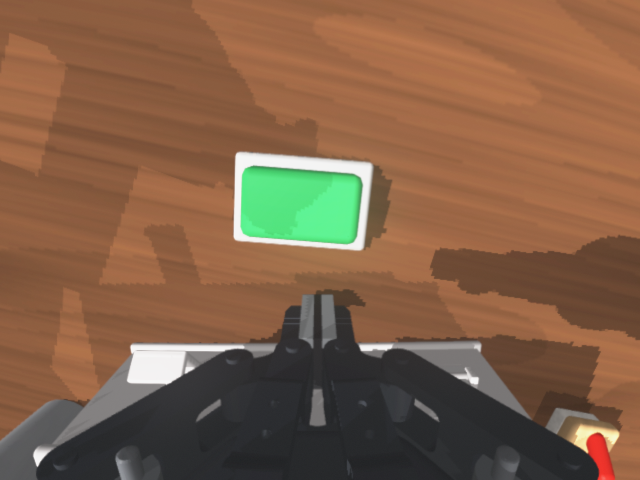

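The gripper hides the broad latch in this view. I'll move on toward the front of the narrow latch and look again.

```bash
python3 -m pendant '[[[-0.5,-0.2,0,0],[-0.8,-0.1,0,0],[-0.8,0,0,0],[-0.7,0,0,0],[-0.5,0,0.1,0],[-0.3,0,0.1,0],[0,0,0,0],[0,0,0,0],[0,0,0,0],[0,0,0,0]]]'
python3 - <<'E'
from h import *
c=np.array([483.3,-12.3]);f=np.array([.974,.227]);u=np.array([.227,-.974])
s=sense();p=s['tool_pos'];print(s['ft_force']@np.r_[f,0],"f,u,z",(p[:2]-c)@f,(p[:2]-c)@u,p[2])
im=snapshot("scene");cv2.imwrite("pics/s11.png",cv2.resize(im[160:320,220:440,::-1],None,fx=3.4,fy=3.4,interpolation=cv2.INTER_CUBIC))
im=snapshot("top");cv2.imwrite("pics/t11.png",cv2.resize(im[150:380,160:480,::-1],None,fx=2.4,fy=2.4))
E
```

```text
time: 11.68
tool_pos: [625.7, 85.2, 58.5]
tcp_rot: [-176.5, 0.0, -77.5]
ft_force: [0.1, 0.1, 0.2]
finger_gap: 0.0
0.1268603620397975 f,u,z 160.79992150771983 -62.59951147360469 58.47003848057255
```

View pics/s11.png

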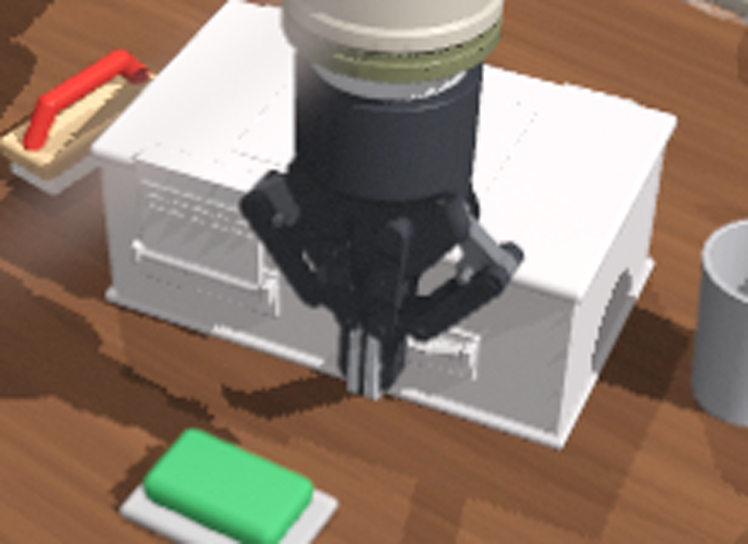

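View pics/t11.png

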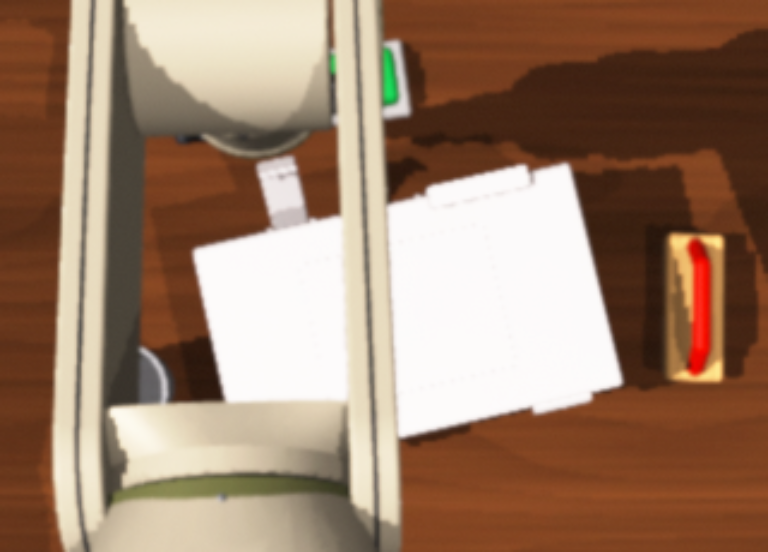

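The broad latch stands upright with its hook over the lid edge: the top view strip runs (430,195)–(530,170). I'll check its angle numerically.

```bash
python3 - <<'E'
from h import *
c=np.array([483.3,-12.3]);f=np.array([.974,.227]);u=np.array([.227,-.974])
t=lambda x,y:(160+x/2.4,150+y/2.4)
for k,px,z in [("hook front l",(428,188),116),("hook front r",(526,166),116),("lid front r",(568,163),108),("lid front l",(194,249),108),("nar edge",(275,160),106)]:
    p=onz("top",t(*px),z)[:2]-c; print(k,p@f,p@u)
E
python3 - <<'E'
import cv2
a=cv2.imread('pics/t11.png')[140:230,240:600]; cv2.imwrite('pics/t11z.png',cv2.resize(a,None,fx=2.2,fy=2.2))
E
```

```text
hook front l 83.44805941043573 33.003655244951105
hook front r 83.45899469450963 102.3338980290002
lid front r 79.94957684280817 132.5724164950532
lid front l 78.57247621439167 -133.20290441579075
nar edge 127.03404179496486 -65.53721972051113
```

View pics/t11z.png

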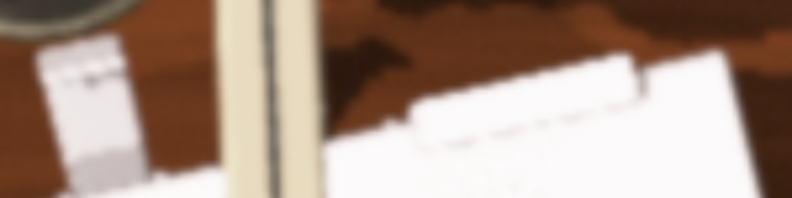

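The hook's outer face is at f = 83.5 mm, exactly the home value, and the narrow latch is still open (edge at f = 127). Now push the narrow latch.

```bash
python3 -m pendant '[[[-0.1,0.5,0,0],[-0.1,0.5,0,0],[0,0.5,0,0],[0,0.5,0,0],[0,0.4,0,0],[0,0.3,0.1,0],[0,0.2,0.1,0],[0,0.1,0.1,0],[0,0.1,0,0],[0,0,0,0]]]'
python3 - <<'E'
from h import *
c=np.array([483.3,-12.3]);f=np.array([.974,.227]);u=np.array([.227,-.974])
s=sense();p=s['tool_pos'];print(s['ft_force']@np.r_[f,0],"f,u,z",(p[:2]-c)@f,(p[:2]-c)@u,p[2])
im=snapshot("scene");cv2.imwrite("pics/s12.png",cv2.resize(im[160:320,220:440,::-1],None,fx=3.4,fy=3.4,interpolation=cv2.INTER_CUBIC))
E
```

```text
time: 12.62
tool_pos: [576.0, 73.0, 57.4]
tcp_rot: [-174.9, -0.2, -77.8]
ft_force: [0.8, 0.1, 0.9]
finger_gap: -0.1
0.7580325901552918 f,u,z 109.6977598261499 -62.044383972258764 57.38041349610595
```

View pics/s12.png

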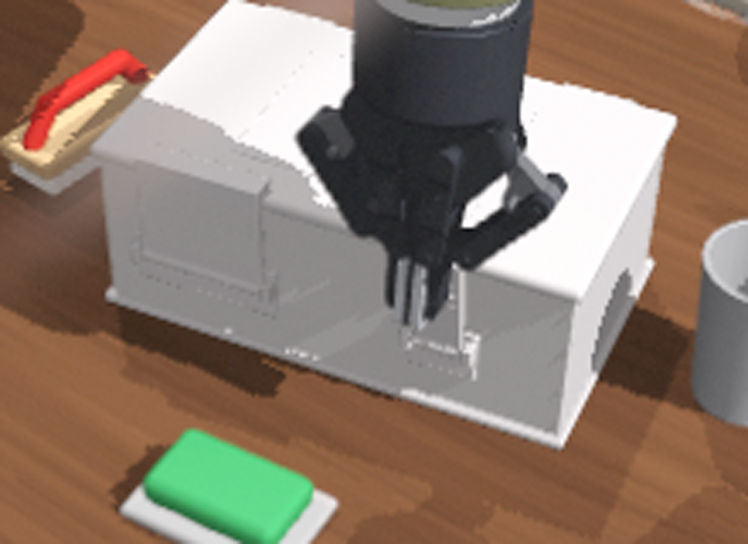

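The narrow latch is nearly upright at (440,300), with the fingers slightly left of its centre. I'll centre them a little and finish the push.

```bash
python3 -m pendant '[[[-0.15,0.15,-0.15,0],[-0.15,0.2,-0.15,0],[0,0.2,0,0],[0,0.15,0,0],[0,0.15,0,0],[0,0.15,0,0],[0,0.15,0,0],[0,0.15,0,0],[0,0.15,0,0],[0,0.15,0,0]]]'
python3 - <<'E'
from h import *
c=np.array([483.3,-12.3]);f=np.array([.974,.227]);u=np.array([.227,-.974])
s=sense();p=s['tool_pos'];print(s['ft_force']@np.r_[f,0],"f,u,z",(p[:2]-c)@f,(p[:2]-c)@u,p[2])
im=snapshot("scene");cv2.imwrite("pics/s13.png",cv2.resize(im[160:320,220:440,::-1],None,fx=3.4,fy=3.4,interpolation=cv2.INTER_CUBIC))
E
```

```text
time: 13.5
tool_pos: [566.4, 78.2, 67.8]
tcp_rot: [-171.6, -0.4, -77.8]
ft_force: [17.8, 4.1, -10.7]
finger_gap: 0.1
18.29908501278772 f,u,z 101.43540879737448 -69.28625210294862 67.75726700796142
```

View pics/s13.png

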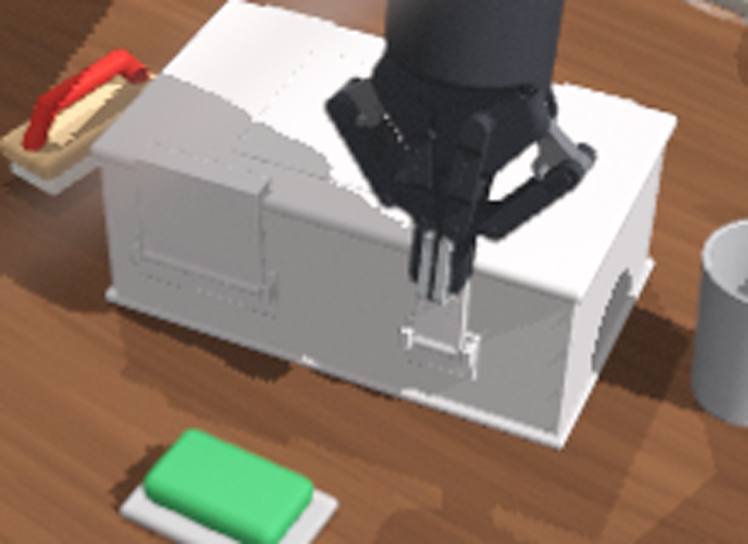

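The force reached 18 N with the narrow latch upright. Back off, then clear the view.

```bash
python3 -m pendant '[[[0,-0.3,0,0],[0,-0.5,0,0],[0,-0.7,0,0],[0,-0.7,0,0],[0,-0.7,0,0],[-0.2,-0.2,-0.5,0],[-0.8,0,-0.9,0],[-1,0,-0.9,0],[-1,0,-0.9,0],[-1,0,-0.5,0]]]'
python3 -m pendant '[[[-1,0,-0.5,0],[-1,0,-0.5,0],[-1,0,0,0],[-1,0,0,0],[-1,0,0,0],[-1,0,0,0],[-0.5,0,0,0],[-0.2,0,0,0],[0,0,0,0],[0,0,0,0]]]'
python3 - <<'E'
from h import *
im=snapshot("scene");cv2.imwrite("pics/s14.png",cv2.resize(im[120:320,200:470,::-1],None,fx=2.9,fy=2.9,interpolation=cv2.INTER_CUBIC))
im=snapshot("top");cv2.imwrite("pics/t14.png",cv2.resize(im[150:380,160:480,::-1],None,fx=2.4,fy=2.4))
E
```

```text
time: 14.38
tool_pos: [593.3, 169.1, 149.8]
tcp_rot: [-172.3, -0.3, -78.0]
ft_force: [0.1, -0.7, 0.9]
finger_gap: -0.2
time: 15.22
tool_pos: [553.7, 310.9, 181.0]
tcp_rot: [-172.1, -0.2, -77.6]
ft_force: [0.7, 0.2, 0.1]
finger_gap: 0.3
```

View pics/s14.png

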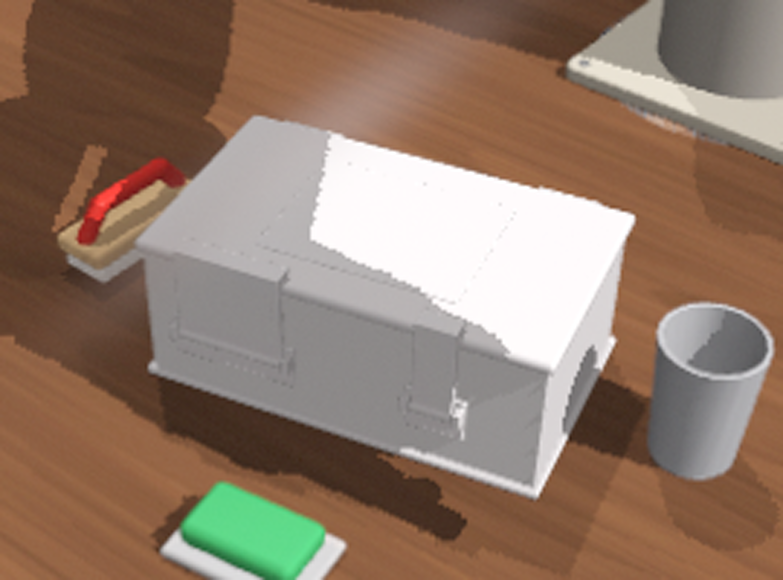

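View pics/t14.png

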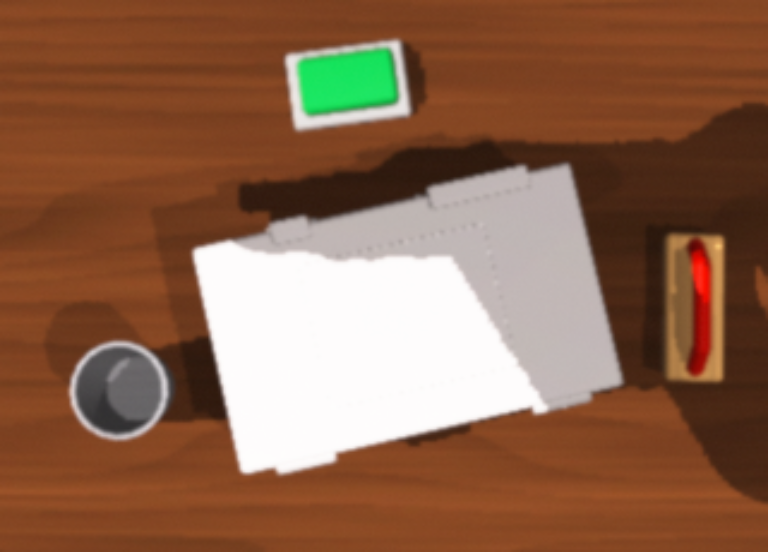

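```bash
python3 - <<'E'
from h import *
c=np.array([483.3,-12.3]);f=np.array([.974,.227]);u=np.array([.227,-.974])
t=lambda x,y:(160+x/2.4,150+y/2.4)
for k,px,z in [("nar l",(268,224),116),("nar r",(307,215),116),("br l",(428,188),116),("br r",(526,166),116),("lid l",(194,249),108),("lid r",(568,163),108)]:
    p=onz("top",t(*px),z)[:2]-c; print(k,p@f,p@u)
a=cv2.imread('pics/top0.png')[150:380,160:480];b=cv2.imread('pics/t14.png');b=cv2.resize(b,(320,230),interpolation=cv2.INTER_AREA)
for n,lo,hi in (("green",(50,100,80),(75,255,255)),("red",(0,180,120),(4,255,255))):
    for i in (a,b):
        m=cv2.inRange(cv2.cvtColor(i,cv2.COLOR_BGR2HSV),lo,hi); M=cv2.moments(m); print(n,M['m10']/M['m00'],M['m01']/M['m00'])
a=cv2.imread('pics/t14.png')[140:260,180:600]; cv2.imwrite('pics/t14z.png',cv2.resize(a,None,fx=1.9,fy=1.9))
E
```

```text
nar l 83.37923468615844 -79.377910893787
nar r 83.5467212765874 -52.00496435298521
br l 83.44805941043573 33.003655244951105
br r 83.45899469450963 102.3338980290002
lid l 78.57247621439167 -133.20290441579075
lid r 79.94957684280817 132.5724164950532
green 144.3984962406015 33.515574650912995
green 144.35363247863248 33.511752136752136
red 292.21505376344084 128.93548387096774
red 291.9290322580645 127.25483870967741
```

View pics/t14z.png

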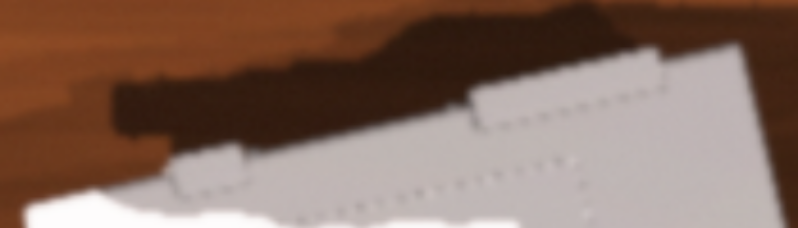

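Both hooks lie over the lid edge with their outer faces at f ≈ 83.5 mm, the home value. The soap and brush haven't moved, and the arm is clear and at rest. Handing in.

```bash
python3 - <<'E'
from bench import *
print(sense()['qd'].round(2), hand_in())
E
```

```text
the job is handed in; nothing more can be done
[-0.39  0.15  0.02 -0.02 -0.14  0.06] None
```

I shut the caddy in the required order and handed the job in at about 15 s. The hand-in gives no verdict, so the results below are my own checks.

1. **Lid:** I pressed it down with shut fingertips until it stopped against the rim at 22 N. It stayed level afterwards.
2. **Broad latch:** I pushed it in until it stopped at 19 N. The narrow latch still looked open in the pictures.
3. **Narrow latch:** I pushed it in the same way until it stopped at 18 N, then moved the arm clear.

**Last checks:**
- **Latches:** In the top view both hooks lie over the lid edge. Their outer faces measure about 83.5 mm from the caddy's middle, which is the value for fully home.
- **Loose items:** The soap has not moved. The brush shifted by less than 2 px, which I put down to shading. The tumbler I only compared by eye, and it is in the same place.
- **Robot:** It touches nothing. The wrist force is within noise of zero, and the joints were still moving by up to 0.4 degrees/s at hand-in.

**Disagreements:**
- **Fingertip position:** The visible fingertips sat about 30 mm behind the reported TCP in the cameras. The lid contact confirmed this: the tool stopped at a reported 77.7 mm on a lid top at 108 mm. I allowed for it when setting heights.
- **Tool tilt:** The tool had tilted about 8 degrees by the end of the pushes. It did no harm.

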